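Pack the hexagonal mirror segments and steer the laser spot onto the mark

ROBOT

A 6-joint arm with a two-finger parallel gripper is mounted at the origin on a cart in front of the work surface, level with it; the furniture and walls round the work are solid. World frame = base frame: x ahead of the robot, y to its left, z up, the work surface at z = 0. Lengths are in m, angles in degrees, forces in N, time in s.
With the tool pointing down it reaches from about 0.35 to 0.975 m from the base axis. Payload 7.1 kg.
Tool frame: the origin (TCP) lies on the mounting face of the last link; the fingertips stand 182 mm ahead of it and the grasp point (between the pads) lies r.pinch_z ahead of it (r.pinch_z is the distance from the TCP to the grasp point, in m); z points along the fingers, y is the line along which they close (so a half turn about z gives the same grasp; the last joint's range is limited). The gripper opens to 88 mm and grips with 3 to 60 N. Pads are 20 mm wide; open, the fingers measure 115 mm over their backs; the gripper's body (75 mm by 178 mm) begins 61 mm behind the grasp point.
Start: joints at [73.797, 24.242, 93.386, -0, 62.372, -1.089], TCP at [0.163, 0.603, 0.405] pointing down, gripper open.
Joint ranges: [-172.04, 172.04], [-51.8, 120.97], [4.93, 147.93], [-75.15, 255.16], [6.16, 154.13], [-145.62, 145.62]. Speed limits (degrees/s): [136.94, 136.94, 172.46, 180, 180, 180].

INTERFACE

Orientations are given as a 3x3 rotation matrix whose columns are the frame's x, y, z axes.
In Python, from rig import r gives the robot as it stands. The module is installed in compiled form; this text tells all that it offers.
- The arm moves only by the shell command python3 -m handwheel 'ROWS' [OPENING]. ROWS is JSON, a list of rows, each a list of 6 numbers: the shift along the tool's x, y, z in units of 100 cm (1.0 is 100 cm), then the turn, a rotation vector about the tool's x, y, z in units of 2 pi rad (1.0 is 2 pi rad). In form: [[dx, dy, dz, ax, ay, az], ...]. A call has 1 to 20 rows; each row is the pose to reach, as a shift and turn from the pose commanded when the call began, along the tool's axes at that moment, turning the shorter way round; what a row does not reach only later rows make up. A row lasts 1/12 s, in which the tool goes at most 41.7 mm and 7.16 degrees, less where a joint would pass 70% of its speed; a pose out of reach is approached as far as the arm can. A call with a number of a shift or a turn outside -1 to 1 is refused whole. A call with a gripper value outside its range is refused whole. OPENING is the opening, from 0 (shut) to 1 (fully open), set as the call begins (- or left out, the last holds). The fingers move at their own pace and stop on an object; the grip force is fixed at half the most. Time passes only in rows, so rows that repeat a pose let the fingers close. It gives the time, the measured TCP pose, the force, the opening and the grip force at its end, in the units of the state.
- r.observe(): the state, without advancing time (a new reading comes with each control period).
- r.camera(name): name is "scene" or "top" or "wrist"; returns the picture (480x640x3 uint8, red, green, blue); there is no depth.
- r.camera_model(name): a dict with "camera_matrix" (3x3 intrinsics, pixels), "R" (3x3) and "t" (3): a world point X has camera coordinates R X + t; the wrist camera has in their place "tool_from_camera" (4x4, takes a point from camera to tool coordinates, whose origin is the TCP and whose axes are the flange's). Camera axes: x right, y down, z forward; pixel columns grow to the right and rows downward; lengths in m; the calibration is good to about 2 mm. A picture is of the moment at which its call begins: read the wrist's pose just before it. camera_model takes no time and is no camera call.
- r.finish_job(): hands the job in; it is judged then, once.
Trained networks look in the newest picture that a camera, given by its name, has taken for a name from the list of things; names that differ only in an ending like _2 or _b are one class to them, and where a whole thing is asked for, a point or a joint stands for the part that bears it (a point fixed in the world has none). Each returns a list of dicts, best first, with "confidence" (0 to 1); they miss things now and then, are a little off and sometimes report something else, mostly with a low value. They report only what shows in the picture. A call takes as long as a camera call. They do not tell look-alikes from the thing itself.
- r.masks_of(name, camera): "region" (480x640 bool, what is visible of it) and "point" ([row, column] in pixels, amid what is visible of it).
- r.mark_of(name, camera): "point" ([row, column] in pixels: a listed point, or the origin of a listed thing).
The state is a dict: "time": time; "joint_positions": joint angles; "joint_velocities": joint speeds; "joint_torque": joint torques, N m; "tcp_pos": TCP position; "orientation": TCP orientation; "contact_force": force on the tool from outside, world axes, zero at the start; "moment": the same for the moment, N m; "width": finger opening in m; "gripper_force": force on a finger pad.
Only numpy, scipy, OpenCV 4.12 (cv2) and the standard library are available. Lean on these libraries where they do the work, as an engineer would, in place of code of your own. Each camera call takes 0.05 s, during which the arm holds its last target. There are 200 camera calls.

TASK

Get the mirror-segment test bench ready: first lay all the hexagonal mirror segments from the desk flat in the low steel tray as one close-packed cluster, flat faces touching, so that every segment touches at least two others. Then turn the two knurled screws on the mirror mount until the whole red laser spot lies inside the ring mark on the screen, with the segments still packed. Do not knock over or shove away the other things on the desk.

Things in the scene. Friction and masses are not known exactly. Their poses are not given: they have to be found in the camera images.
- segment_1 (a point): hexagonal mirror segment (3 to 5 alike, else None), mirror face down: steel hexagon 56 mm across flats, 18 mm thick, with a black lifting bar 44 mm long (its x), 12 mm thick (its y), 28 mm tall on the middle of its back; 46 mm tall in all, 0.11 to 0.21 kg. Point at its centre, 23 mm above its underside; z up. Two corners lie on its x axis, two flats face its +y and -y.
- segment_2 (a point): hexagonal mirror segment (3 to 5 alike, else None), mirror face down: steel hexagon 56 mm across flats, 18 mm thick, with a black lifting bar 44 mm long (its x), 12 mm thick (its y), 28 mm tall on the middle of its back; 46 mm tall in all, 0.11 to 0.21 kg. Point at its centre, 23 mm above its underside; z up. Two corners lie on its x axis, two flats face its +y and -y.
- segment_3 (a point): hexagonal mirror segment (3 to 5 alike, else None), mirror face down: steel hexagon 56 mm across flats, 18 mm thick, with a black lifting bar 44 mm long (its x), 12 mm thick (its y), 28 mm tall on the middle of its back; 46 mm tall in all, 0.11 to 0.21 kg. Point at its centre, 23 mm above its underside; z up. Two corners lie on its x axis, two flats face its +y and -y.
- segment_4 (a point): hexagonal mirror segment (3 to 5 alike, else None), mirror face down: steel hexagon 56 mm across flats, 18 mm thick, with a black lifting bar 44 mm long (its x), 12 mm thick (its y), 28 mm tall on the middle of its back; 46 mm tall in all, 0.11 to 0.21 kg. Point at its centre, 23 mm above its underside; z up. Two corners lie on its x axis, two flats face its +y and -y.
- segment_5 (a point): hexagonal mirror segment (3 to 5 alike, else None), mirror face down: steel hexagon 56 mm across flats, 18 mm thick, with a black lifting bar 44 mm long (its x), 12 mm thick (its y), 28 mm tall on the middle of its back; 46 mm tall in all, 0.11 to 0.21 kg. Point at its centre, 23 mm above its underside; z up. Two corners lie on its x axis, two flats face its +y and -y.
- tray_in (a point): low fixed steel tray, 160 mm along its x, 220 mm along its y, walls 6 mm thick and 17 mm high above the desk; room inside 148 x 208 mm. The point is the centre of its inner floor (6 mm above the desk); x and y along its sides.
- screw_left_grip (a point): left knurled screw knob on the mirror mount: 30 mm across, 28 mm tall, axis upright, 100 mm from the other; point on its axis, 11 mm below its top, 20 mm above the mount's flat bridge. 0.03 N m of friction, stays as left, no stop within 6 rad of its start. Turned counter-clockwise (from above), it moves the spot about 11 mm per rad sideways round the screen, to the left (seen from the robot).
- screw_right_grip (a point): right knurled screw knob on the mirror mount: 30 mm across, 28 mm tall, axis upright, 100 mm from the other; point on its axis, 11 mm below its top, 20 mm above the mount's flat bridge. 0.03 N m of friction, stays as left, no stop within 6 rad of its start. Turned counter-clockwise (from above), it moves the spot 11 mm per rad up the screen.
- mark (a point): target mark on the white screen behind the mirror mount: a black ring of 20 mm inner diameter with four short outward ticks; the point is its centre. The screen is 120 mm tall, leans back 0.45 rad and is curved round the right screw's axis, 138 mm from it at mid height. Never moves.
- spot (a point): laser spot: a bright red disc 10 mm across on the same screen; the point is its centre. It moves only as the two screws are turned.
- carton: bystander: upright small carton 37 x 50 mm, 72 mm tall; origin under its centre
- case: bystander: black round lens case, 37 mm across, 48 mm tall; origin under its centre
- tape: bystander: roll of white tape lying flat, 64 mm across, 19 mm tall; origin under its centre
- holder: bystander: black post holder with a foot and a thumb screw, 47 x 39 mm, 75 mm tall; origin under its foot
- driver: bystander: screwdriver with an insulated red handle, 133 mm long, lying; origin under its centre
- fork: bystander: black clamp fork 22 x 64 x 8 mm, lying; origin under its centre
There are look-alikes about, which are no part of the job. Leave any blue look-alike of the part that bears segment_5 alone.

How it is judged:
By the outcome, as a careful person would: the job done as asked, in the order asked, and still so for the second after the job is handed in, with the robot touching nothing.
Of segment_1_part, segment_2_part, segment_3_part, segment_4_part, segment_5_part only 3 to 5 are there at a start; the rules pass over those that are not, and their reading is None.
At some moment in a run one of segment_1_part, segment_2_part, segment_3_part, segment_4_part, segment_5_part may be knocked a few centimetres aside while the robot is not near it.
It also fails if it takes over 210 s, if anything falls off the work surface, if the arm or the gripper's body presses on something with over 40 N, if the wrist force passes 120 N, or if a joint passes its speed limit or range.

## Working session

There is one attempt and no reset: what is moved stays moved. The work goes in short steps, Python scripts to look and compute and a shell command to move; the robot and the scene stay as the last step left them, time stands still between calls to the robot, and variables do not carry over. Pictures are saved under pics/ and viewed, at most 14 in all, crops included, and the job is handed in when it is done.

```bash
mkdir -p pics; cat > h.py <<'E'
import numpy as np, cv2
from rig import r
def ray(cam,rc):
    m=r.camera_model(cam);K=np.array(m["camera_matrix"])
    d=np.linalg.inv(K)@np.array([rc[1],rc[0],1.])
    if cam=="wrist":
        o=r.observe();T=np.array(m["tool_from_camera"]);R=np.array(o["orientation"]);p=np.array(o["tcp_pos"])
        return R@T[:3,3]+p, R@T[:3,:3]@d
    R=np.array(m["R"]);t=np.array(m["t"]);return -R.T@t,R.T@d
def at(cam,rc,z):
    o,d=ray(cam,rc);return o+d*(z-o[2])/d[2]
def proj(cam,X):
    m=r.camera_model(cam);K=np.array(m["camera_matrix"]);X=np.array(X,float)
    if cam=="wrist":
        o=r.observe();T=np.array(m["tool_from_camera"]);R=np.array(o["orientation"])
        q=T[:3,:3].T@(R.T@(X-np.array(o["tcp_pos"]))-T[:3,3])
    else: q=np.array(m["R"])@X+np.array(m["t"])
    u=K@q;return np.array([u[1]/u[2],u[0]/u[2]])
def save(cam,n):
    im=r.camera(cam);cv2.imwrite(f"pics/{n}.png",im[:,:,::-1]);return im
E
python3 - <<'E'
from h import *
print(r.pinch_z,r.observe())
np.set_printoptions(precision=4,suppress=True)
for c in("scene","top"):
    save(c,c+"0")
    print(c,at(c,(0,0),0),at(c,(479,639),0),ray(c,(0,0))[0])
    for n,z in [("segment_1",.023),("tray_in",.006),("screw_left_grip",.1),("screw_right_grip",.1),("mark",.1),("spot",.1)]:
        for d in r.mark_of(n,c): print(c,n,np.round(d["point"],1),round(d["confidence"],2),at(c,d["point"],z))
E
```

```text
0.1633 {'time': 0.0, 'joint_positions': array([ 7.37968881e+01,  2.42824244e+01,  9.34301565e+01,  2.31177630e-04,
        6.23711173e+01, -1.08976413e+00]), 'joint_velocities': array([ 0.00259116, -0.0362999 ,  0.06213508,  0.01399739, -0.0071322 ,
       -0.03567465]), 'joint_torque': array([ 8.65877828e-04, -5.44637990e+01, -2.73671257e+01,  6.43758383e-02,
        2.28130224e-02, -8.89524836e-05]), 'tcp_pos': array([0.16286752, 0.6031274 , 0.40393211]), 'orientation': array([[-9.65411422e-01,  2.60730929e-01, -4.11060974e-04],
       [ 2.60731252e-01,  9.65410405e-01, -1.40178374e-03],
       [ 3.13541640e-05, -1.46047447e-03, -9.99998933e-01]]), 'contact_force': array([-0.02876284,  0.30135138, -0.33517107]), 'moment': array([-0.03054279,  0.02424066,  0.01730318]), 'gripper_force': 0.0, 'width': 0.087965221774227}
scene [4.1109 8.2999 0.    ] [ 0.3624 -0.5461  0.    ] [-0.3197 -0.5887  0.615 ]
scene segment_1 [295.9 403.4] 0.96 [ 0.5419 -0.0985  0.023 ]
scene segment_1 [284.3 302.3] 0.92 [0.4678 0.0812 0.023 ]
scene segment_1 [306.  342.8] 0.8 [ 0.4491 -0.0279  0.023 ]
scene se
[... 348 characters left out ...]
 0.1   ]
scene spot [244.7 217.8] 0.47 [0.3899 0.2211 0.1   ]
top [1.0758 0.7871 0.    ] [ 0.0874 -0.5773  0.    ] [0.3602 0.1007 1.1683]
top segment_1 [281.  364.8] 0.74 [ 0.4676 -0.0253  0.023 ]
top segment_1 [279.3 312.7] 0.64 [0.4687 0.0809 0.023 ]
top segment_1 [246.7 396.3] 0.57 [ 0.5399 -0.0899  0.023 ]
top tray_in [282.  313.8] 0.64 [0.4648 0.0782 0.006 ]
top tray_in [294.8 225. ] 0.55 [0.4345 0.2592 0.006 ]
top tray_in [192.1 357.6] 0.16 [ 0.6577 -0.0107  0.006 ]
top screw_left_grip [180.3 249.3] 0.48 [0.6515 0.2096 0.1   ]
top screw_right_grip [203.7 298.2] 0.56 [0.6074 0.1134 0.1   ]
top mark [152.5 341.4] 0.55 [0.713 0.031 0.1  ]
top spot [152.6 267.9] 0.18 [0.7086 0.1754 0.1   ]
```

View pics/top0.png

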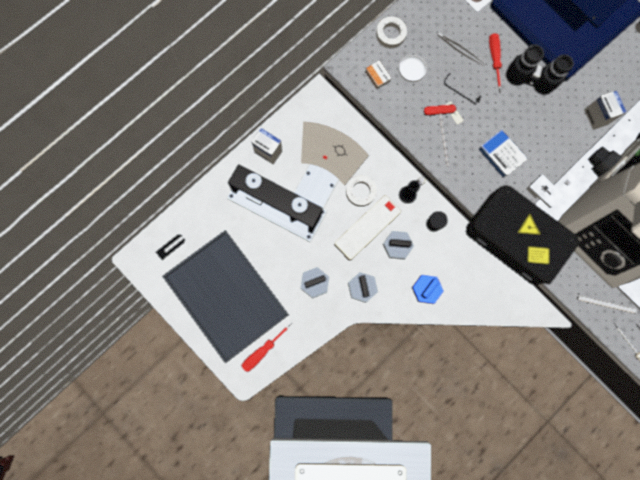

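View pics/scene0.png

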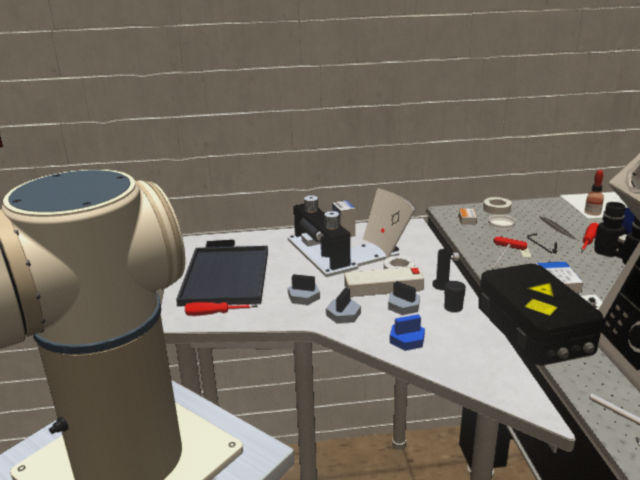

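The pictures show three steel segments, at top pixels (315,283), (363,287) and (397,245), and a blue look-alike at (428,290). The tray is around (226,295), the knobs at (254,181) and (298,204), the ring at (341,151) and the spot at (325,156). I'll move the wrist camera over the segments next.

```bash
cat >> h.py <<'E'
from scipy.spatial.transform import Rotation as Ro
def row(x,y,z,yaw):
    """pinch target, yaw (deg, mod 180) of the closing line in world; tool down; prints row"""
    o=r.observe();R=np.array(o["orientation"]);p=np.array(o["tcp_pos"])
    best=None
    for k in (yaw,yaw+180):
        a=np.radians(k);Y=np.array([np.cos(a),np.sin(a),0]);Z=np.array([0,0,-1.]);T=np.c_[np.cross(Y,Z),Y,Z]
        v=Ro.from_matrix(R.T@T).as_rotvec()
        if best is None or np.linalg.norm(v)<np.linalg.norm(best): best=v
    d=R.T@(np.array([x,y,z+r.pinch_z])-p)
    print("row",np.round(np.r_[d,best/2/np.pi],4).tolist(),"rows",int(max(np.ceil(np.linalg.norm(d)/.0417),np.ceil(np.degrees(np.linalg.norm(best))/7.16))))
def st():
    o=r.observe();R=np.array(o["orientation"]);p=np.array(o["tcp_pos"]);q=p+R[:,2]*r.pinch_z
    print("t",round(o["time"],2),"pinch",np.round(q,4),"yaw",round(np.degrees(np.arctan2(R[1,1],R[0,1])),2),"tilt",np.round(R[:2,2],4),"w",round(o["width"],4),"gf",round(o["gripper_force"],1),"F",np.round(o["contact_force"],1),"j6",np.round(o["joint_positions"][[0,5]],0))
E
python3 - <<'E'
from h import *
np.set_printoptions(precision=4,suppress=True)
print(r.camera_model("wrist"));st()
row(.47,.0,.27,0);row(.47,0,.27,90)
im=cv2.imread("pics/top0.png")
print([at("top",(v,u),.017) for u,v in((163,275),(226,232),(288,315),(226,362))])
E
```

```text
{'camera_matrix': array([[344.3245,   0.    , 314.3578],
       [  0.    , 344.3245, 236.3378],
       [  0.    ,   0.    ,   1.    ]]), 'tool_from_camera': array([[-0.0004, -0.9667, -0.2559,  0.0716],
       [ 1.    , -0.0002, -0.0008,  0.0005],
       [ 0.0007, -0.2559,  0.9667,  0.0201],
       [ 0.    ,  0.    ,  0.    ,  1.    ]])}
t 0.7 pinch [0.1629 0.6034 0.2414] yaw 74.89 tilt [ 0. -0.] w 0.0876 gf 0.0 F [-0.2 -0.4 -0.7] j6 [74. -1.]
row [-0.4538, -0.5024, -0.0286, -0.0, 0.0, 0.208] rows 17
row [-0.4538, -0.5024, -0.0286, -0.0, 0.0, -0.042] rows 17
[array([0.4712, 0.3849, 0.017 ]), array([0.563 , 0.2616, 0.017 ]), array([0.3959, 0.1291, 0.017 ]), array([0.3007, 0.2495, 0.017 ])]
```

```bash
python3 -m handwheel '[[-0.454,-0.502,0.02,0,0,0.208],[-0.454,-0.502,0.02,0,0,0.208],[-0.454,-0.502,0.02,0,0,0.208],[-0.454,-0.502,0.02,0,0,0.208],[-0.454,-0.502,0.02,0,0,0.208],[-0.454,-0.502,0.02,0,0,0.208],[-0.454,-0.502,0.02,0,0,0.208],[-0.454,-0.502,0.02,0,0,0.208],[-0.454,-0.502,0.02,0,0,0.208],[-0.454,-0.502,0.02,0,0,0.208],[-0.454,-0.502,0.02,0,0,0.208],[-0.454,-0.502,0.02,0,0,0.208],[-0.454,-0.502,0.02,0,0,0.208],[-0.454,-0.502,0.02,0,0,0.208],[-0.454,-0.502,0.02,0,0,0.208],[-0.454,-0.502,0.02,0,0,0.208],[-0.454,-0.502,0.02,0,0,0.208],[-0.454,-0.502,0.02,0,0,0.208],[-0.454,-0.502,0.02,0,0,0.208]]' 1
cat >> h.py <<'E'
def bars(cam="wrist",zt=.046,thr=70,amin=150):
    """black bar tops: centre and long-axis yaw from masks"""
    im=r.camera(cam);out=[]
    for d in r.masks_of("segment_1",cam):
        reg=cv2.dilate(cv2.morphologyEx(d["region"].astype(np.uint8),cv2.MORPH_CLOSE,np.ones((9,9))),np.ones((3,3)))
        px=im[reg>0].mean(0)
        dark=((im.max(2)<thr)&(reg>0)).astype(np.uint8)
        n,l,s,c=cv2.connectedComponentsWithStats(dark)
        if n<2: print("nodark",d["point"],px,d["confidence"]);continue
        k=1+np.argmax(s[1:,4]);P=np.argwhere(l==k)
        W=np.array([at(cam,q,zt)[:2] for q in P]);rect=cv2.minAreaRect((W*1000).astype(np.float32))
        b=cv2.boxPoints(rect);e=b[1]-b[0];f=b[2]-b[1];L=e if np.linalg.norm(e)>np.linalg.norm(f) else f
        R=np.argwhere(d["region"])
        print("seg conf %.2f"%d["confidence"],"rgb",px.round(),"barc",np.round(np.array(rect[0])/1000,4),"size",np.round(rect[1],1),"x-yaw %.1f"%(np.degrees(np.arctan2(L[1],L[0]))%180),"mark px",d["point"])
E
python3 - <<'E'
from h import *
st();save("wrist","w1");bars()
for d in r.mark_of("segment_1","wrist"): print(np.round(d["point"]),at("wrist",d["point"],.023).round(4),round(d["confidence"],2))
E
```

```text
time: 2.28
tcp_pos: [0.4701, 0.0002, 0.3845]
orientation: [[0.002, 1.0, -0.001], [1.0, -0.002, 0.0], [0.0, -0.001, -1.0]]
contact_force: [0.5, -0.1, 0.3]
width: 0.0877
gripper_force: 0.0
t 2.28 pinch [4.700e-01 2.000e-04 2.212e-01] yaw -0.11 tilt [-0.0008  0.0003] w 0.0877 gf 0.0 F [ 0.5 -0.1  0.3] j6 [-1. -1.]
seg conf 0.94 rgb [ 36.  66. 117.] barc [ 0.4571 -0.1096] size [47.6 21.8] x-yaw 0.1 mark px [331.9, 305.4]
seg conf 0.86 rgb [84. 89. 95.] barc [ 0.5418 -0.0862] size [52.3 16.9] x-yaw 86.1 mark px [300.1, 378.4]Traceback (most recent call last):
  File "<stdin>", line 2, in <module>
  File "h.py", line 45, in bars
    W=np.array([at(cam,q,zt)[:2] for q in P]);rect=cv2.minAreaRect((W*1000).astype(np.float32))
                ~~^^^^^^^^^^
  File "h.py", line 11, in at
    o,d=ray(cam,rc);return o+d*(z-o[2])/d[2]
        ~~~^^^^^^^^
  File "h.py", line 7, in ray
    o=r.observe();T=np.array(m["tool_from_camera"]);R=np.array(o["orientation"]);p=np.array(o["tcp_pos"])
ValueError: time passes only in moves, steps and waits
```

View pics/w1.png

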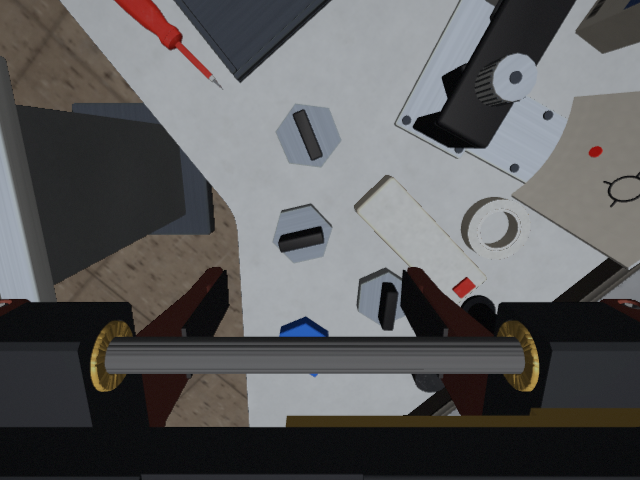

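```bash
cat >> h.py <<'E'
from scipy.optimize import minimize
_cam={}
def cammat(cam):
    m=r.camera_model(cam);K=np.array(m["camera_matrix"])
    if cam=="wrist":
        o=r.observe();T=np.array(m["tool_from_camera"]);A=np.eye(4);A[:3,:3]=o["orientation"];A[:3,3]=o["tcp_pos"]
        M=np.linalg.inv(A@T);return K@M[:3]
    return K@np.c_[np.array(m["R"]),np.array(m["t"])]
def seg_pts(x,y,a,z0):
    c,s=np.cos(a),np.sin(a);rot=lambda P:np.c_[P[:,0]*c-P[:,1]*s+x,P[:,0]*s+P[:,1]*c+y,P[:,2]+z0]
    h=np.radians(60*np.arange(6));rad=.056/np.sqrt(3)
    hx=np.array([[rad*np.cos(t),rad*np.sin(t),z] for t in h for z in(0,.018)])
    br=np.array([[i*.022,j*.006,z] for i in(-1,1) for j in(-1,1) for z in(.018,.046)])
    return rot(hx),rot(br)
def sil(P,M,S=4):
    u=(M@np.c_[P,np.ones(len(P))].T);u=(u[:2]/u[2]).T
    h=cv2.convexHull(u.astype(np.float32)).reshape(-1,2)
    im=np.zeros((480,640),np.uint8);cv2.fillConvexPoly(im,np.round(h*16).astype(np.int32),255,cv2.LINE_AA,4);return im/255.
def fit(cam="wrist",z0=0.,thr=70,name="segment_1",conf=.3,use="both"):
    M=cammat(cam);o,d0=ray(cam,(240,320));im=r.camera(cam);res=[]
    Mi=np.linalg.inv(M[:,:3]);cc=-Mi@M[:,3]
    for d in r.masks_of(name,cam):
        if d["confidence"]<conf: continue
        reg=cv2.morphologyEx(d["region"].astype(np.uint8),cv2.MORPH_CLOSE,np.ones((7,7)))
        dark=((im.max(2)<thr)&(reg>0)).astype(np.uint8);n,l,s,_=cv2.connectedComponentsWithStats(dark)
        if n<2: continue
        k=1+np.argmax(s[1:,4]);dk=(l==k).astype(float);c=np.argwhere(dk).mean(0)
        q=Mi@np.array([c[1],c[0],1]);X=cc+q*(z0+.034-cc[2])/q[2]
        def cost(v):
            H,B=seg_pts(v[0]/1e3,v[1]/1e3,v[2],z0);b=sil(B,M);hh=np.maximum(sil(H,M),b)
            return 2*np.abs(b-dk).sum()+np.abs(hh-reg).sum()
        best=min((minimize(cost,[X[0]*1e3,X[1]*1e3,a],method="Nelder-Mead",options=dict(initial_simplex=np.array([[X[0]*1e3,X[1]*1e3,a],[X[0]*1e3+6,X[1]*1e3,a],[X[0]*1e3,X[1]*1e3+6,a],[X[0]*1e3,X[1]*1e3,a+.4]]),maxiter=150)) for a in np.radians([0,45,90,135])),key=lambda m:m.fun)
        v=best.x;blue=im[reg>0].mean(0);tag="BLUE" if blue[2]>blue[0]*1.6 else ""
        print(f"seg {tag} conf {d['confidence']:.2f} pos {v[0]/1e3:.4f} {v[1]/1e3:.4f} xyaw {np.degrees(v[2])%180:.1f} cost {best.fun:.0f}/{reg.sum()}");res.append((v[0]/1e3,v[1]/1e3,np.degrees(v[2])%180))
    return res
E
python3 - <<'E'
from h import *
fit();fit("top",thr=75)
m=r.masks_of("tray_in","wrist");st()
E
```

```text
seg BLUE conf 0.90 pos 0.4546 -0.1344 xyaw 87.5 cost 3401/656
seg  conf 0.78 pos 0.4623 0.0793 xyaw 112.1 cost 414/3009
seg  conf 0.66 pos 0.5444 -0.0929 xyaw 90.3 cost 824/2204
seg BLUE conf 0.76 pos 0.4550 -0.1360 xyaw 112.9 cost 970/164
seg  conf 0.65 pos 0.4635 0.0762 xyaw 115.0 cost 319/671
seg  conf 0.50 pos 0.7518 0.1840 xyaw 12.5 cost 476/697
t 2.68 pinch [0.4701 0.0012 0.2215] yaw 0.09 tilt [0.0001 0.    ] w 0.0878 gf 0.0 F [-0.4  0.1  0.1] j6 [-1. -1.]
```

```bash
python3 - <<'E'
from h import *
row(.4625,.079,.12,22.3)
E
```

```text
row [0.0779, -0.0075, 0.1015, 0.0, -0.0, -0.0617] rows 4
```

```bash
python3 -m handwheel '[[0.078,-0.0075,0.1015,0,0,-0.0617],[0.078,-0.0075,0.1015,0,0,-0.0617],[0.078,-0.0075,0.1015,0,0,-0.0617],[0.078,-0.0075,0.1015,0,0,-0.0617],[0.078,-0.0075,0.1015,0,0,-0.0617],[0.078,-0.0075,0.1015,0,0,-0.0617]]' 0.5 >/dev/null
python3 - <<'E'
from h import *
st();s=fit()
s=min(s,key=lambda v:np.hypot(v[0]-.462,v[1]-.079));row(s[0],s[1],.039,s[2]+90)
E
```

```text
t 3.18 pinch [0.4632 0.0785 0.1203] yaw 22.18 tilt [ 0.0001 -0.0001] w 0.0512 gf 0.0 F [ 0.  -0.8  0.2] j6 [  8. -14.]
seg  conf 0.85 pos 0.4625 0.0794 xyaw 112.7 cost 563/5139
seg  conf 0.81 pos 0.4668 -0.0020 xyaw 101.9 cost 6597/1100
row [0.0018, -0.0007, 0.0822, 0.0004, 0.0001, -0.0016] rows 2
```

```bash
python3 -m handwheel '[[0.0018,-0.0007,0.06,0,0,-0.0016],[0.0018,-0.0007,0.06,0,0,-0.0016],[0.0018,-0.0007,0.081,0,0,-0.0016],[0.0018,-0.0007,0.081,0,0,-0.0016],[0.0018,-0.0007,0.081,0,0,-0.0016]]' 0.5 >/dev/null
python3 -c "from h import *;st()"
python3 -m handwheel '[[0,0,0,0,0,0],[0,0,0,0,0,0],[0,0,0,0,0,0],[0,0,0,0,0,0],[0,0,0,0,0,0],[0,0,0,0,0,0]]' 0
python3 -m handwheel '[[0,0,-0.04,0,0,0],[0,0,-0.08,0,0,0],[0,0,-0.08,0,0,0],[0,0,-0.08,0,0,0]]' >/dev/null
python3 - <<'E'
from h import *
st()
u=np.radians(37.5);Y=np.array([np.cos(u),np.sin(u)]);X=np.array([np.sin(u),-np.cos(u)]);C=np.array([.4327,.2563])
P1=C-X*.0162-Y*.028;P2=C-X*.0162+Y*.028;P3=C+X*.0323
print(P1,P2,P3)
row(*P1,.12,37.5)
E
```

```text
t 3.7 pinch [0.4628 0.0791 0.0396] yaw 22.66 tilt [0.0019 0.0002] w 0.044 gf 0.0 F [ 0.1 -0.2  0.5] j6 [  8. -14.]
time: 4.2
tcp_pos: [0.4618, 0.0798, 0.2025]
orientation: [[-0.387, 0.922, 0.001], [0.922, 0.387, 0.0], [-0.0, 0.001, -1.0]]
contact_force: [0.9, 0.1, 4.5]
width: 0.012
gripper_force: 30.0
t 4.53 pinch [0.4628 0.08   0.1205] yaw 22.8 tilt [0.0044 0.0006] w 0.0117 gf 30.0 F [ 0.2 -0.1 -1. ] j6 [  8. -14.]
[0.40062417 0.252107  ] [0.44505196 0.28619764] [0.45236299 0.23067469]
row [0.1826, 0.01, 0.0003, 0.0007, 0.0003, -0.0408] rows 5
```

```bash
python3 -m handwheel '[[0.1826,0.01,0,0,0,-0.0408],[0.1826,0.01,0,0,0,-0.0408],[0.1826,0.01,0,0,0,-0.0408],[0.1826,0.01,0,0,0,-0.0408],[0.1826,0.01,0,0,0,-0.0408],[0.1826,0.01,0,0,0,-0.0408],[0.1826,0.01,0,0,0,-0.0408],[0.1826,0.01,0,0,0,-0.0408]]' >/dev/null
python3 - <<'E'
from h import *
st();save("wrist","w2")
for d in r.mark_of("tray_in","wrist"): print(np.round(d["point"]),at("wrist",d["point"],.006).round(4),d["confidence"])
d=r.masks_of("tray_in","wrist");
if d:
    P=np.argwhere(d[0]["region"]);h=cv2.convexHull(P.astype(np.float32)).reshape(-1,2)
    print(d[0]["confidence"],cv2.approxPolyDP(h,12,True).reshape(-1,2))
row(.4006,.2521,.0465,37.5)
E
```

```text
t 5.2 pinch [0.3994 0.251  0.1179] yaw 37.49 tilt [-0.0018 -0.0013] w 0.0118 gf 30.0 F [-0.6 -0.8 -1.3] j6 [31. -7.]
[254. 357.] [0.432  0.2619 0.006 ] 0.94
0.6 [[335. 495.]
 [149. 518.]
 [155. 203.]
 [301. 217.]]
row [0.0009, 0.0011, 0.072, -0.0001, 0.0, -0.0003] rows 2
```

View pics/w2.png

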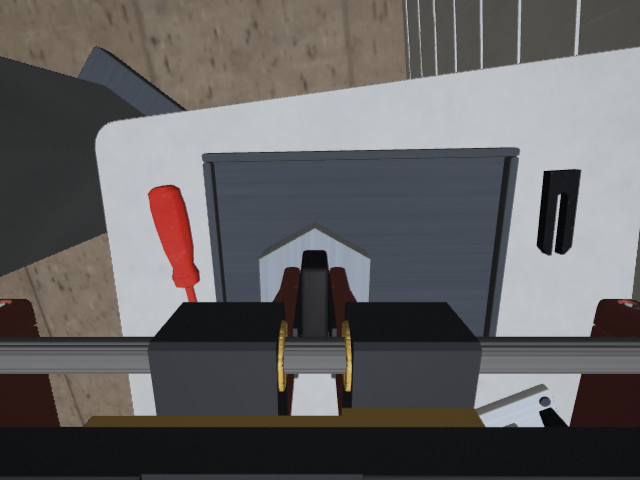

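```bash
python3 -m handwheel '[[0.0009,0.0011,0.04,0,0,0],[0.0009,0.0011,0.0675,0,0,0],[0.0009,0.0011,0.0718,0,0,0],[0.0009,0.0011,0.0718,0,0,0]]' >/dev/null
python3 -c "from h import *;st()"
python3 -m handwheel '[[0,0,0,0,0,0],[0,0,0,0,0,0],[0,0,0,0,0,0]]' 0.32 >/dev/null
python3 -m handwheel '[[0,0,-0.03,0,0,0],[0,0,-0.09,0,0,0],[0,0,-0.09,0,0,0],[0,0,-0.09,0,0,0]]' >/dev/null
python3 - <<'E'
from h import *
st();fit(z0=.006)
row(.5,.02,.2,70)
E
```

```text
t 5.68 pinch [0.4    0.252  0.0462] yaw 37.39 tilt [-0.0024 -0.0015] w 0.0115 gf 30.0 F [-0.2  0.  -1.3] j6 [31. -7.]
t 6.27 pinch [0.4027 0.2547 0.1414] yaw 37.47 tilt [0.007  0.0042] w 0.0282 gf 0.0 F [-0.2  0.6  0. ] j6 [31. -7.]
seg  conf 0.70 pos 0.3994 0.2509 xyaw 126.9 cost 769/4418
row [-0.2458, -0.0627, -0.0621, 0.0004, 0.0002, -0.0904] rows 7
```

```bash
python3 - <<'E'
from h import *
row(.4676,-.026,.13,100)
E
```

```text
row [-0.2625, -0.1166, 0.0078, 0.0003, 0.0003, -0.1737] rows 9
```

```bash
python3 -m handwheel '[[-0.2625,-0.1166,0.0078,0,0,-0.1737],[-0.2625,-0.1166,0.0078,0,0,-0.1737],[-0.2625,-0.1166,0.0078,0,0,-0.1737],[-0.2625,-0.1166,0.0078,0,0,-0.1737],[-0.2625,-0.1166,0.0078,0,0,-0.1737],[-0.2625,-0.1166,0.0078,0,0,-0.1737],[-0.2625,-0.1166,0.0078,0,0,-0.1737],[-0.2625,-0.1166,0.0078,0,0,-0.1737],[-0.2625,-0.1166,0.0078,0,0,-0.1737],[-0.2625,-0.1166,0.0078,0,0,-0.1737],[-0.2625,-0.1166,0.0078,0,0,-0.1737]]' 0.5 >/dev/null
python3 - <<'E'
from h import *
st();s=fit()
s=min(s,key=lambda v:np.hypot(v[0]-.4676,v[1]+.026));row(s[0],s[1],.0395,s[2]+90)
E
```

```text
t 7.28 pinch [ 0.4664 -0.0268  0.1277] yaw 100.12 tilt [-0.0029  0.0002] w 0.0437 gf 0.0 F [-0.4  0.3 -0. ] j6 [  -5. -105.]
seg  conf 0.87 pos 0.4551 -0.0193 xyaw 13.3 cost 686/4756
seg  conf 0.76 pos 0.5300 -0.0882 xyaw 161.7 cost 6469/1067
seg BLUE conf 0.68 pos 0.4542 -0.1529 xyaw 138.8 cost 3315/5729
row [0.0104, 0.0085, 0.0887, 0.0001, -0.0004, -0.0097] rows 3
```

```bash
python3 -m handwheel '[[0.0104,0.0085,0.03,0,0,-0.0097],[0.0104,0.0085,0.06,0,0,-0.0097],[0.0104,0.0085,0.0887,0,0,-0.0097],[0.0104,0.0085,0.0887,0,0,-0.0097],[0.0104,0.0085,0.0887,0,0,-0.0097]]' 0.5 >/dev/null
python3 -c "from h import *;st()"
python3 -m handwheel '[[0,0,0,0,0,0],[0,0,0,0,0,0],[0,0,0,0,0,0],[0,0,0,0,0,0],[0,0,0,0,0,0],[0,0,0,0,0,0]]' 0 >/dev/null
python3 -m handwheel '[[0,0,-0.04,0,0,0],[0,0,-0.08,0,0,0],[0,0,-0.08,0,0,0],[0,0,-0.08,0,0,0]]' >/dev/null
python3 - <<'E'
from h import *
st()
u=np.radians(37.2);Y=np.array([np.cos(u),np.sin(u)]);P1=np.array([.3996,.2513])
print(P1+Y*.060)
row(*(P1+Y*.060),.12,37.2)
E
```

```text
t 7.8 pinch [ 0.4555 -0.0186  0.0394] yaw 103.39 tilt [-0.0015  0.0001] w 0.0436 gf 0.0 F [-0.  -0.5  0.6] j6 [  -4. -107.]
t 8.63 pinch [ 0.4572 -0.0195  0.1223] yaw 103.49 tilt [ 0.0047 -0.0003] w 0.0121 gf 30.0 F [-0.4 -0.4 -2. ] j6 [  -4. -107.]
[0.4473918  0.28757595]
row [-0.0628, 0.3006, 0.0021, 0.0002, 0.0008, 0.1841] rows 10
```

```bash
python3 -m handwheel '[[-0.0628,0.3006,0.002,0,0,0.1841],[-0.0628,0.3006,0.002,0,0,0.1841],[-0.0628,0.3006,0.002,0,0,0.1841],[-0.0628,0.3006,0.002,0,0,0.1841],[-0.0628,0.3006,0.002,0,0,0.1841],[-0.0628,0.3006,0.002,0,0,0.1841],[-0.0628,0.3006,0.002,0,0,0.1841],[-0.0628,0.3006,0.002,0,0,0.1841],[-0.0628,0.3006,0.002,0,0,0.1841],[-0.0628,0.3006,0.002,0,0,0.1841],[-0.0628,0.3006,0.002,0,0,0.1841],[-0.0628,0.3006,0.002,0,0,0.1841],[-0.0628,0.3006,0.002,0,0,0.1841]]' >/dev/null
python3 - <<'E'
from h import *
st();fit(z0=.006)
u=np.radians(37.2);Y=np.array([np.cos(u),np.sin(u)]);P1=np.array([.3996,.2513])
row(*(P1+Y*.060),.0462,37.2)
E
```

```text
t 9.72 pinch [0.4457 0.2871 0.1171] yaw 37.32 tilt [-0.0022 -0.0014] w 0.0115 gf 30.0 F [-0.1  0.  -1.2] j6 [32. -6.]
seg  conf 0.93 pos 0.4544 0.2742 xyaw 127.5 cost 5889/6861
seg  conf 0.77 pos 0.3995 0.2512 xyaw 123.8 cost 1590/4938
seg  conf 0.41 pos 0.3202 0.1943 xyaw 63.2 cost 8944/3844
row [-0.0003, 0.0012, 0.0715, -0.0003, -0.0, 0.0002] rows 2
```

```bash
python3 -m handwheel '[[-0.0003,0.001,0.04,0,0,0],[-0.0003,0.001,0.066,0,0,0],[-0.0003,0.001,0.0712,0,0,0],[-0.0003,0.001,0.0712,0,0,0]]' >/dev/null
python3 -c "from h import *;st()"
python3 -m handwheel '[[0,-0.002,0,0,0,0],[0,-0.003,0,0,0,0],[0,-0.004,0,0,0,0],[0,-0.005,0,0,0,0],[0,-0.006,0,0,0,0],[0,-0.007,0,0,0,0],[0,-0.007,0,0,0,0]]' >/dev/null
python3 -c "from h import *;st()"
python3 -m handwheel '[[0,0,0,0,0,0],[0,0,0,0,0,0],[0,0,0,0,0,0]]' 0.32 >/dev/null
python3 -m handwheel '[[0,0,-0.03,0,0,0],[0,0,-0.09,0,0,0],[0,0,-0.09,0,0,0],[0,0,-0.09,0,0,0]]' >/dev/null
python3 - <<'E'
from h import *
st();fit(z0=.006)
save("wrist","w3")
row(.543,-.09,.14,0)
E
```

```text
t 10.15 pinch [0.4473 0.2873 0.0467] yaw 37.24 tilt [-0.0018 -0.0011] w 0.0119 gf 30.0 F [-0.5  0.2 -1.6] j6 [31. -6.]
t 10.73 pinch [0.4421 0.2837 0.0476] yaw 37.23 tilt [0.0004 0.0002] w 0.0117 gf 30.0 F [ 0.9  0.8 -1.5] j6 [31. -6.]
t 11.32 pinch [0.4444 0.2852 0.1415] yaw 37.24 tilt [0.0064 0.0039] w 0.0278 gf 0.0 F [ 0.5  1.1 -0.3] j6 [31. -6.]
seg  conf 0.93 pos 0.3967 0.2493 xyaw 124.3 cost 861/4557
seg  conf 0.72 pos 0.4408 0.2840 xyaw 127.1 cost 676/4487
row [-0.3587, -0.1453, -0.0031, -0.0001, 0.0, 0.1034] rows 10
```

View pics/w3.png

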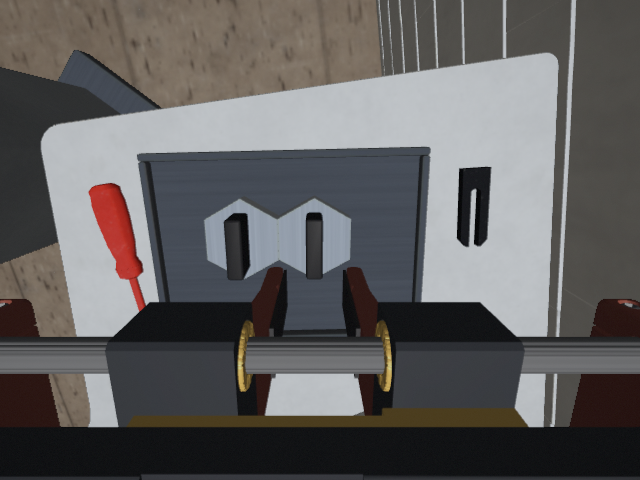

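```bash
python3 -m handwheel '[[-0.03,-0.012,-0.03,0,0,0],[-0.3587,-0.1453,-0.03,0,0,0.1034],[-0.3587,-0.1453,-0.03,0,0,0.1034],[-0.3587,-0.1453,-0.03,0,0,0.1034],[-0.3587,-0.1453,-0.03,0,0,0.1034],[-0.3587,-0.1453,-0.03,0,0,0.1034],[-0.3587,-0.1453,-0.03,0,0,0.1034],[-0.3587,-0.1453,-0.03,0,0,0.1034],[-0.3587,-0.1453,-0.03,0,0,0.1034],[-0.3587,-0.1453,-0.03,0,0,0.1034],[-0.3587,-0.1453,-0.03,0,0,0.1034],[-0.3587,-0.1453,-0.003,0,0,0.1034],[-0.3587,-0.1453,-0.003,0,0,0.1034],[-0.3587,-0.1453,-0.003,0,0,0.1034]]' 0.4 >/dev/null
python3 - <<'E'
from h import *
st();s=fit()
s=min(s,key=lambda v:np.hypot(v[0]-.543,v[1]+.09));row(s[0],s[1],.0395,s[2]+90)
E
```

```text
t 12.63 pinch [ 0.5412 -0.0888  0.1382] yaw 0.03 tilt [-0.0059  0.0012] w 0.0353 gf 0.0 F [0.2 0.8 0.4] j6 [-11. -11.]
seg BLUE conf 0.90 pos 0.4590 -0.1405 xyaw 54.0 cost 5649/1580
seg  conf 0.84 pos 0.5446 -0.0929 xyaw 87.7 cost 766/4204
row [-0.004, 0.0016, 0.1006, -0.0002, -0.0, 0.0065] rows 3
```

```bash
python3 -m handwheel '[[-0.004,0.0025,0.035,0,0,0.0065],[-0.004,0.0025,0.07,0,0,0.0065],[-0.004,0.0025,0.098,0,0,0.0065],[-0.004,0.0025,0.098,0,0,0.0065],[-0.004,0.0025,0.098,0,0,0.0065]]' 0.4 >/dev/null
python3 -c "from h import *;st()"
python3 -m handwheel '[[0,0,0,0,0,0],[0,0,0,0,0,0],[0,0,0,0,0,0],[0,0,0,0,0,0],[0,0,0,0,0,0]]' 0 >/dev/null
python3 -m handwheel '[[0,0,-0.04,0,0,0],[0,0,-0.08,0,0,0],[0,0,-0.12,0,0,0],[0,0,-0.12,0,0,0],[0,0,-0.12,0,0,0]]' >/dev/null
python3 - <<'E'
from h import *
st()
P1=np.array([.3967,.2493]);P2=np.array([.4408,.2840]);Y=(P2-P1)/np.linalg.norm(P2-P1);print(np.linalg.norm(P2-P1),np.degrees(np.arctan2(Y[1],Y[0])))
X=np.array([Y[1],-Y[0]]);P3=(P1+P2)/2+X*.0535
print(P3);row(*P3,.15,37.3)
E
```

```text
t 13.15 pinch [ 0.5454 -0.0931  0.0422] yaw -2.28 tilt [-0.0023  0.0005] w 0.0354 gf 0.0 F [1.1 0.3 1. ] j6 [-11.  -9.]
t 13.98 pinch [ 0.5474 -0.0941  0.1652] yaw -2.34 tilt [ 0.0058 -0.0011] w 0.0119 gf 29.9 F [-1.3  0.6 -2.2] j6 [-11.  -9.]
0.05611506036707081 38.19736975531672
[0.45183292 0.22460514]
row [0.3144, -0.1077, 0.0143, 0.0008, 0.0005, -0.1101] rows 8
```

```bash
python3 -m handwheel '[[0.3144,-0.1077,0.0143,0,0,-0.1101],[0.3144,-0.1077,0.0143,0,0,-0.1101],[0.3144,-0.1077,0.0143,0,0,-0.1101],[0.3144,-0.1077,0.0143,0,0,-0.1101],[0.3144,-0.1077,0.0143,0,0,-0.1101],[0.3144,-0.1077,0.0143,0,0,-0.1101],[0.3144,-0.1077,0.0143,0,0,-0.1101],[0.3144,-0.1077,0.0143,0,0,-0.1101],[0.3144,-0.1077,0.0143,0,0,-0.1101],[0.3144,-0.1077,0.0143,0,0,-0.1101],[0.3144,-0.1077,0.0143,0,0,-0.1101]]' >/dev/null
python3 - <<'E'
from h import *
st();fit(z0=.006);save("wrist","w4")
row(.4518,.2246,.0485,37.7)
E
```

```text
t 14.9 pinch [0.4501 0.2243 0.1469] yaw 37.37 tilt [-0.0022 -0.0013] w 0.0118 gf 29.9 F [ 0.3  0.9 -1.9] j6 [ 25. -12.]
seg  conf 0.85 pos 0.4410 0.2839 xyaw 128.9 cost 1815/4763
seg  conf 0.63 pos 0.3970 0.2496 xyaw 127.2 cost 1529/4779
seg  conf 0.58 pos 0.4612 0.2081 xyaw 126.8 cost 6608/6768
row [0.0006, 0.0012, 0.0991, -0.0002, -0.0, -0.0014] rows 3
```

View pics/w4.png

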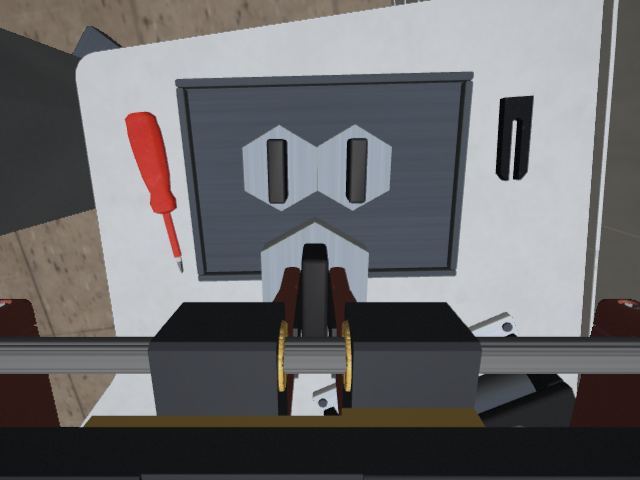

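```bash
python3 - <<'E'
from h import *
P1=np.array([.397,.2496]);P2=np.array([.441,.2839]);M=(P1+P2)/2;u=np.radians(37.5);X=np.array([np.sin(u),-np.cos(u)])
for rc,z in(((269,230),.017),((269,430),.017),((274,230),.017),((276,230),.017),((82,330),.006),((76,330),.017),((86,330),.006)):
    w=at("wrist",rc,z)[:2];print(rc,w.round(4),"X from pair mid",((w-M)@X).round(4))
E
```

```text
(269, 230) [0.4115 0.156 ] X from pair mid 0.0833
(269, 430) [0.5459 0.2581] X from pair mid 0.0841
(274, 230) [0.414  0.1523] X from pair mid 0.0878
(276, 230) [0.415  0.1507] X from pair mid 0.0896
(82, 330) [0.3885 0.3241] X from pair mid -0.064
(76, 330) [0.3867 0.3256] X from pair mid -0.0663
(86, 330) [0.3902 0.3218] X from pair mid -0.0612
```

```bash
python3 -m handwheel '[[0.0006,0.0006,0.04,0,0,0],[0.0006,0.0006,0.075,0,0,0],[0.0006,0.0006,0.085,0,0,0],[0.0006,0.0006,0.085,0,0,0],[0.0006,0.0006,0.085,0,0,0]]' >/dev/null
python3 -c "from h import *;st()"
python3 -m handwheel '[[0.002,0,0,0,0,0],[0.004,0,0,0,0,0],[0.005,0,0,0,0,0],[0.006,0,0,0,0,0],[0.007,0,0,0,0,0],[0.008,0,0,0,0,0],[0.009,0,0,0,0,0],[0.01,0,0,0,0,0],[0.011,0,0,0,0,0],[0.012,0,0,0,0,0],[0.012,0,0,0,0,0]]' >/dev/null
python3 - <<'E'
from h import *
st();save("wrist","w5");fit(z0=.006)
E
```

```text
t 15.47 pinch [0.4515 0.2249 0.0633] yaw 37.22 tilt [-0.001  -0.0005] w 0.0116 gf 29.9 F [ 1.   0.6 -0.6] j6 [ 25. -12.]
t 16.38 pinch [0.4437 0.2353 0.063 ] yaw 37.31 tilt [-0.0004 -0.0001] w 0.0118 gf 29.9 F [ 1.3 -1.1 -0.7] j6 [ 27. -11.]
seg  conf 0.83 pos 0.3895 0.2559 xyaw 127.2 cost 3305/9903
seg  conf 0.67 pos 0.4359 0.2917 xyaw 126.8 cost 3851/9869
seg  conf 0.58 pos 0.4436 0.2342 xyaw 127.2 cost 3553/6781
```

View pics/w5.png

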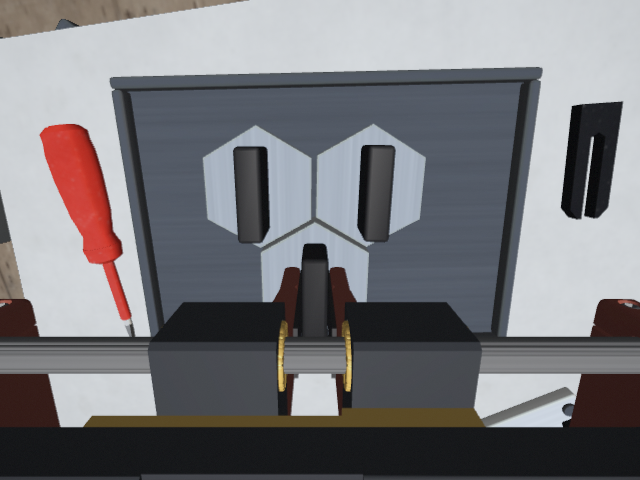

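```bash
python3 -m handwheel '[[0,0,0.008,0,0,0],[0,0,0.012,0,0,0],[0,0,0.0142,0,0,0],[0,0,0.0142,0,0,0]]' >/dev/null
python3 -c "from h import *;st()"
python3 -m handwheel '[[0,0,0,0,0,0],[0,0,0,0,0,0],[0,0,0,0,0,0]]' 0.32 >/dev/null
python3 -m handwheel '[[0,0,-0.03,0,0,0],[0,0,-0.09,0,0,0],[0.06,0,-0.09,0,0,0],[0.06,0,-0.09,0,0,0],[0.06,0,-0.09,0,0,0]]' 1 >/dev/null
python3 - <<'E'
from h import *
st();s=fit(z0=.006)
s=sorted(s,key=lambda v:v[0])
P1,P2=[np.array(v[:2]) for v in s if v[1]>.25][:2]
D=P2-P1;print(np.linalg.norm(D),np.degrees(np.arctan2(D[1],D[0])));row(*((P1+P2)/2),.0475,37.2)
E
```

```text
t 16.87 pinch [0.4436 0.235  0.0498] yaw 37.28 tilt [-0.0009 -0.0003] w 0.0117 gf 30.0 F [-4.8 -4.5 21.9] j6 [ 27. -11.]
t 17.53 pinch [0.4067 0.2852 0.1403] yaw 37.41 tilt [0.0018 0.002 ] w 0.0575 gf 0.0 F [ 0.1  0.2 -0.7] j6 [34. -4.]
seg  conf 0.95 pos 0.4358 0.2919 xyaw 128.7 cost 808/4356
seg  conf 0.85 pos 0.4430 0.2340 xyaw 127.7 cost 1915/3457
seg  conf 0.67 pos 0.3898 0.2553 xyaw 124.2 cost 984/4216
0.05880748574301836 38.45845855490618
row [-0.0109, -0.0013, 0.0912, -0.0, 0.0, 0.0006] rows 3
```

```bash
python3 -m handwheel '[[-0.0109,-0.0013,0,0,0,0],[-0.0109,-0.0013,0.03,0,0,0],[-0.0109,-0.0013,0.065,0,0,0],[-0.0109,-0.0013,0.0908,0,0,0],[-0.0109,-0.0013,0.0908,0,0,0],[-0.0109,-0.0013,0.0908,0,0,0]]' 1 >/dev/null
python3 -c "from h import *;st()"
python3 -m handwheel '[[0,0,0,0,0,0],[0,0,0,0,0,0],[0,0,0,0,0,0],[0,0,0,0,0,0],[0,0,0,0,0,0]]' 0.7
python3 -m handwheel '[[0,0,0,0,0,0],[0,0,0,0,0,0],[0,0,0,0,0,0]]' 1 >/dev/null
python3 -m handwheel '[[0,0,-0.03,0,0,0],[0,0,-0.07,0,0,0],[0.03,0,-0.11,0,0,0],[0.06,0,-0.11,0,0,0],[0.06,0,-0.11,0,0,0],[0.06,0,-0.11,0,0,0]]' 1 >/dev/null
python3 - <<'E'
from h import *
st();save("wrist","w6");fit(z0=.006)
E
```

```text
t 18.13 pinch [0.4133 0.2715 0.0462] yaw 37.22 tilt [-0.0026 -0.0019] w 0.0881 gf 0.0 F [-0.6  0.7  0.3] j6 [32. -5.]
time: 18.55
tcp_pos: [0.4135, 0.2734, 0.2123]
orientation: [[-0.606, 0.795, 0.001], [0.795, 0.606, 0.0], [-0.0, 0.001, -1.0]]
contact_force: [-0.7, -1.5, 11.3]
width: 0.0669
gripper_force: 30.1
t 19.3 pinch [0.3762 0.3222 0.1588] yaw 37.48 tilt [0.0013 0.001 ] w 0.0883 gf 0.0 F [ 0.1 -0.   0.3] j6 [39.  2.]
seg  conf 0.87 pos 0.4474 0.2286 xyaw 127.4 cost 4414/901
seg  conf 0.65 pos 0.3901 0.2565 xyaw 124.2 cost 701/3765
seg  conf 0.62 pos 0.4347 0.2908 xyaw 130.5 cost 701/3731
```

View pics/w6.png

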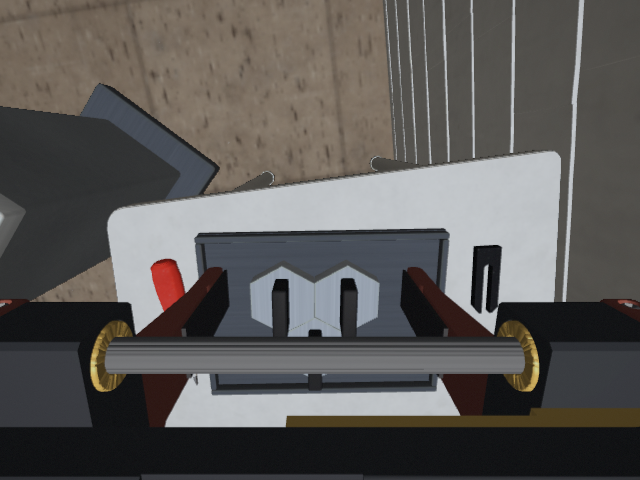

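```bash
python3 -m handwheel '[[-0.16,0,-0.01,0,0,0],[-0.16,0,-0.01,0,0,0],[-0.16,0,-0.01,0,0,0],[-0.16,0,-0.01,0,0,0],[-0.16,0,-0.01,0,0,0],[-0.16,0,-0.01,0,0,0]]' >/dev/null
python3 - <<'E'
from h import *
st();im=save("wrist","w7");fit(z0=.006)
p=proj("wrist",(.42,.26,.03)).astype(int);c=im[p[0]-90:p[0]+90,p[1]-120:p[1]+120];cv2.imwrite("pics/w7c.png",cv2.resize(c,None,fx=3,fy=3,interpolation=cv2.INTER_CUBIC)[:,:,::-1])
E
```

```text
t 19.95 pinch [0.4745 0.1913 0.1672] yaw 37.01 tilt [-0.0015 -0.0006] w 0.088 gf 0.0 F [ 0.1 -0.9 -0.2] j6 [ 21. -16.]
seg  conf 0.90 pos 0.4344 0.2909 xyaw 126.3 cost 676/4770
seg  conf 0.84 pos 0.3905 0.2566 xyaw 127.0 cost 620/4815
seg  conf 0.68 pos 0.4423 0.2353 xyaw 126.7 cost 512/4182
```

View pics/w7c.png

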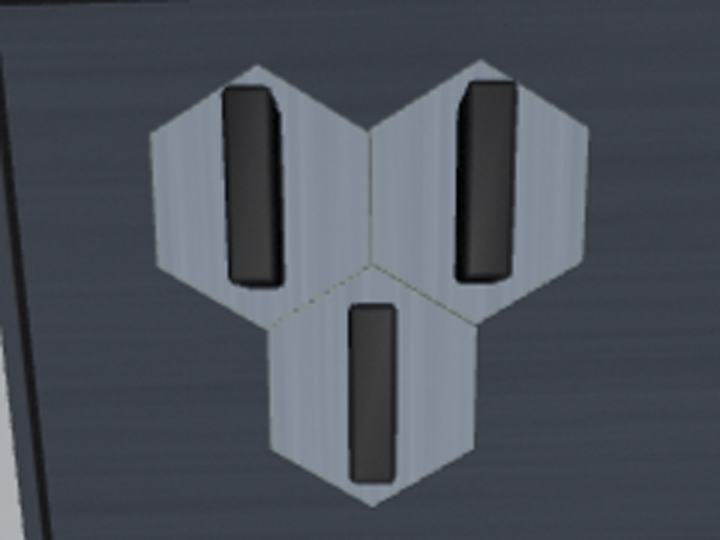

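```bash
cat >> h.py <<'E'
def tri(obs):
    A=[];b=[]
    for o,d in obs:
        d=d/np.linalg.norm(d);Q=np.eye(3)-np.outer(d,d);A.append(Q);b.append(Q@o)
    X=np.linalg.solve(sum(A),sum(b));return X,[round(float(np.linalg.norm(Q@(X-o))),4) for Q,(o,d) in zip(A,obs)]
E
python3 - <<'E'
from h import *
row(.6,.13,.26,-50)
obs={}
for c in("scene","top"):
    im=r.camera(c).astype(int)
    box={"scene":(170,265,355,420),"top":(115,190,300,372)}[c]
    s=im[box[0]:box[1],box[2]:box[3]];red=(s[:,:,0]>140)&(s[:,:,1]<90)&(s[:,:,2]<90)
    P=np.argwhere(red);obs.setdefault("spotred",[]).append(ray(c,P.mean(0)+[box[0],box[2]]));print(c,"red",P.mean(0)+[box[0],box[2]],len(P))
    for n in("mark","spot","screw_left_grip","screw_right_grip"):
        for d in r.mark_of(n,c): print(c,n,np.round(d["point"],1),round(d["confidence"],2),at(c,d["point"],.1).round(3))
print(tri(obs["spotred"]))
E
```

```text
row [-0.1276, 0.0621, -0.0929, -0.0003, 0.0001, 0.2425] rows 13
scene red [230.125 382.125] 8
scene mark [217.  398.8] 0.49 [0.695 0.007 0.1  ]
scene spot [219.5 399.4] 0.74 [ 0.685 -0.001  0.1  ]
scene spot [282.1 443.6] 0.2 [ 0.506 -0.194  0.1  ]
scene screw_left_grip [201.6 311.5] 0.54 [0.66  0.207 0.1  ]
scene screw_right_grip [220.1 331.8] 0.63 [0.605 0.111 0.1  ]
top red [156.83333333 324.83333333] 6
top mark [152.2 342.3] 0.47 [0.714 0.029 0.1  ]
top screw_left_grip [181.5 248.2] 0.47 [0.649 0.212 0.1  ]
top screw_right_grip [205.4 297.7] 0.72 [0.604 0.114 0.1  ]
(array([0.72031821, 0.06175835, 0.04612211]), [0.0002, 0.0002])
```

```bash
python3 - <<'E'
from h import *
row(.58,.12,.28,-65)
E
```

```text
row [-0.1235, 0.0396, -0.1119, 0.0, 0.0, -0.2157] rows 11
```

```bash
python3 -m handwheel '[[0,0,-0.1119,0,0,0],[0,0,-0.1119,0,0,0.05],[-0.1235,0.0396,-0.1119,0,0,0.2843],[-0.1235,0.0396,-0.1119,0,0,0.2843],[-0.1235,0.0396,-0.1119,0,0,0.2843],[-0.1235,0.0396,-0.1119,0,0,0.2843],[-0.1235,0.0396,-0.1119,0,0,0.2843],[-0.1235,0.0396,-0.1119,0,0,0.2843],[-0.1235,0.0396,-0.1119,0,0,0.2843],[-0.1235,0.0396,-0.1119,0,0,0.2843],[-0.1235,0.0396,-0.1119,0,0,0.2843],[-0.1235,0.0396,-0.1119,0,0,0.2843],[-0.1235,0.0396,-0.1119,0,0,0.2843],[-0.1235,0.0396,-0.1119,0,0,0.2843],[-0.1235,0.0396,-0.1119,0,0,0.2843],[-0.1235,0.0396,-0.1119,0,0,0.2843],[-0.1235,0.0396,-0.1119,0,0,0.2843],[-0.1235,0.0396,-0.1119,0,0,0.2843]]' 0.6 >/dev/null
python3 - <<'E'
from h import *
st();im=save("wrist","w8")
for n in("mark","spot","screw_left_grip","screw_right_grip"):
    for d in r.mark_of(n,"wrist"): print(n,np.round(d["point"],1),round(d["confidence"],2),at("wrist",d["point"],.1).round(4),at("wrist",d["point"],.11).round(4))
E
```

```text
t 22.1 pinch [0.58   0.1196 0.2799] yaw -64.95 tilt [-0.0002 -0.0001] w 0.0529 gf 0.0 F [-0.4  0.2 -0.7] j6 [11. 75.]
mark [118.2 459.1] 0.65 [0.7168 0.043  0.1   ] [0.7145 0.0463 0.11  ]
spot [268.3 181. ] 0.51 [0.4777 0.2202 0.1   ] [0.4828 0.218  0.11  ]
screw_left_grip [112.3 259.5] 0.72 [0.6464 0.2058 0.1   ] [0.6462 0.2041 0.11  ]
screw_right_grip [204.5 331.6] 0.76 [0.599 0.112 0.1  ] [0.6004 0.1132 0.11  ]
```

View pics/w8.png

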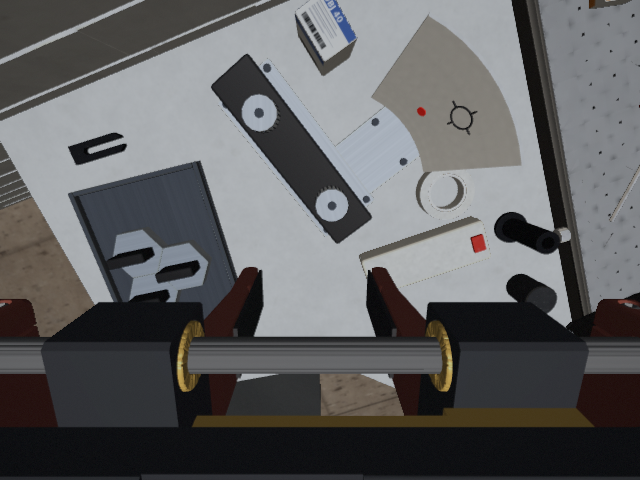

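```bash
cat >> h.py <<'E'
from scipy.optimize import brentq
def cone(cam,rc,ax,zm=.0635):
    o,d=ray(cam,rc)
    f=lambda z:(lambda X:np.hypot(*(X[:2]-ax))-(.138+(z-zm)*np.tan(.45)))(o+d*(z-o[2])/d[2])
    zs=np.linspace(-.02,.16,91);v=[f(z) for z in zs]
    for a,b,p,q in zip(zs,zs[1:],v,v[1:]):
        if p*q<0:
            z=brentq(f,a,b);X=o+d*(z-o[2])/d[2];return X,np.arctan2(X[1]-ax[1],X[0]-ax[0])
def redspot(im,box):
    s=im[box[0]:box[1],box[2]:box[3]].astype(int);P=np.argwhere((s[:,:,0]>130)&(s[:,:,1]<90)&(s[:,:,2]<90));return P.mean(0)+[box[0],box[2]],len(P)
def spotmark(box,ax,mk=None):
    im=r.camera("wrist");rc,n=redspot(im,box)
    if mk is None:
        s=im[box[0]:box[1],box[2]:box[3]].max(2);P=np.argwhere(s<60).astype(np.float32)
        h=cv2.minAreaRect(P);mk=np.array(h[0])+[box[0],box[2]]
    S,p=cone("wrist",rc,ax);M,q=cone("wrist",mk,ax);rho=np.hypot(*(M[:2]-ax))
    print("spot",rc.round(1),n,S.round(4),"mark",np.round(mk,1),M.round(4),"need left mm %.1f up mm %.1f"%((q-p)*rho*1e3,(M[2]-S[2])/np.cos(.45)*1e3))
E
python3 - <<'E'
from h import *
W=ray("wrist",(204.5,331.6));L=ray("wrist",(112.3,259.5))
for nm,w,s,t in(("R",W,(220.5,331.2),(204.5,298)),("L",L,(200.5,309.6),(181,248.7))):
    print(nm,tri([w,ray("scene",s)]),tri([w,ray("scene",s),ray("top",t)]))
print("mark",tri([ray("wrist",(118,461)),ray("scene",(216,398.3)),ray("top",(152.3,341.8))]))
ax=np.array([.601,.1135]);spotmark((60,160,400,500),ax);spotmark((60,160,400,500),ax,(118,461.5))
E
```

```text
R (array([0.60004457, 0.11091541, 0.10073896]), [0.0015, 0.0015]) (array([0.6024851 , 0.1123362 , 0.10089977]), [0.0033, 0.0017, 0.0034])
L (array([0.64691452, 0.20360991, 0.10787622]), [0.001, 0.001]) (array([0.64800617, 0.20637183, 0.10678462]), [0.0024, 0.0024, 0.0036])
mark (array([0.72248881, 0.03013089, 0.0833352 ]), [0.0054, 0.0061, 0.0036])
spot [111.1 420.8] 63 [0.7191 0.0638 0.0432] mark [116.8 460.1] [0.7233 0.0354 0.0782] need left mm -24.7 up mm 38.9
spot [111.1 420.9] 62 [0.7191 0.0637 0.0433] mark [118.  461.5] [0.7228 0.0339 0.079 ] need left mm -26.2 up mm 39.7
```

```bash
python3 - <<'E'
from h import *
row(.601,.1125,.19,-100)
E
python3 -m handwheel '[[-0.0061,0.0,0.05,0,0,0.0974],[0.0,0.0164,0.09,0,0,0.0974],[0.0,0.0164,0.09,0,0,0.0974],[0.0,0.0164,0.09,0,0,0.0974],[0.0,0.0164,0.09,0,0,0.0974],[0.0,0.0164,0.09,0,0,0.0974],[0.0,0.0164,0.09,0,0,0.0974]]' 0.6 >/dev/null
python3 - <<'E'
from h import *
st();im=save("wrist","w9")
for n in("screw_right_grip",):
    for d in r.mark_of(n,"wrist"): print(n,np.round(d["point"],1),round(d["confidence"],2),at("wrist",d["point"],.103).round(4))
row(.601,.1125,.11,-100)
E
```

```text
row [0.0159, 0.0153, 0.09, 0.0, -0.0, 0.0972] rows 5
t 23.03 pinch [0.5871 0.1048 0.19  ] yaw -99.9 tilt [0.0001 0.    ] w 0.0528 gf 0.0 F [ 0.  -0.   0.8] j6 [  9. 109.]
screw_right_grip [228.2 297.6] 0.79 [0.6018 0.1145 0.103 ]
row [0.0124, -0.01, 0.0803, -0.0, -0.0001, 0.0002] rows 2
```

View pics/w9.png

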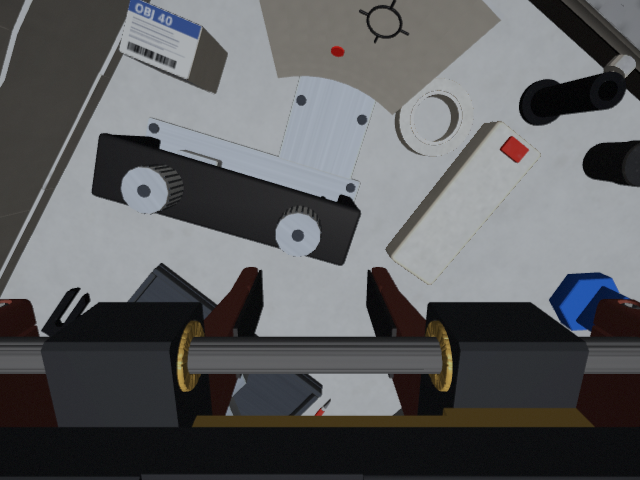

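```bash
python3 - <<'E'
from h import *
im=cv2.imread("pics/w9.png",0)
def cen(u,v,R):
    c=im[v-R:v+R,u-R:u+R];m=((c>130)).astype(np.uint8);m=cv2.morphologyEx(m,cv2.MORPH_CLOSE,np.ones((13,13)))
    n,l,s,_=cv2.connectedComponentsWithStats(m);k=l[R,R] or 1+np.argmax(s[1:,4]);P=np.argwhere(l==k)[:,::-1].astype(np.float32)
    e=cv2.fitEllipse(cv2.convexHull(P));print(e);return (e[0][1]+v-R,e[0][0]+u-R)
a=cen(144,190,32);b=cen(298,235,32)
print(a,b)
for z in np.arange(.1,.131,.005):
    A=at("wrist",a,z);B=at("wrist",b,z);print(round(z,3),np.linalg.norm(A-B).round(4),A[:2].round(4),B[:2].round(4))
E
```

```text
((31.219717025756836, 58.033626556396484), (63.45132827758789, 98.1885986328125), 176.9365997314453)
((31.139244079589844, 56.983543395996094), (63.73788070678711, 93.67262268066406), 178.9998321533203)
(216.03362655639648, 143.21971702575684) (259.9835433959961, 297.13924407958984)
0.1 0.1107 [0.6281 0.2182] [0.5782 0.1194]
0.105 0.1083 [0.6286 0.2156] [0.5799 0.1189]
0.11 0.1059 [0.6292 0.2129] [0.5815 0.1183]
0.115 0.1036 [0.6298 0.2102] [0.5831 0.1178]
0.12 0.1012 [0.6304 0.2076] [0.5848 0.1172]
0.125 0.0988 [0.6309 0.2049] [0.5864 0.1167]
0.13 0.0965 [0.6315 0.2022] [0.5881 0.1161]
```

```bash
python3 - <<'E'
from h import *
A=at("wrist",(190.5,144),.1225);B=at("wrist",(235.5,298),.1225);print(A,B,np.linalg.norm(A-B))
# same from w8 pose by hand: not available now
row(B[0],B[1],.117,-100)
E
```

```text
[0.64589654 0.20098883 0.1225    ] [0.60158082 0.11336359 0.1225    ] 0.09819401674418979
row [0.0128, -0.0109, 0.0733, -0.0, -0.0001, 0.0002] rows 2
```

```bash
python3 -m handwheel '[[0.0129,-0.0102,0,0,0,0],[0.0129,-0.0102,0.03,0,0,0],[0.0129,-0.0102,0.05,0,0,0],[0.0129,-0.0102,0.065,0,0,0],[0.0129,-0.0102,0.076,0,0,0],[0.0129,-0.0102,0.076,0,0,0],[0.0129,-0.0102,0.076,0,0,0]]' 0.6
python3 -m handwheel '[[0,0,0,0,0,0],[0,0,0,0,0,0],[0,0,0,0,0,0],[0,0,0,0,0,0]]' 0
python3 -c "from h import *;st()"
```

```text
time: 23.72
tcp_pos: [0.6015, 0.1126, 0.2773]
orientation: [[0.985, -0.175, -0.0], [-0.175, -0.985, -0.0], [-0.0, 0.0, -1.0]]
contact_force: [-0.0, 0.4, 0.5]
width: 0.0525
gripper_force: 0.0
time: 24.05
tcp_pos: [0.6018, 0.1128, 0.2782]
orientation: [[0.984, -0.176, 0.002], [-0.176, -0.984, 0.001], [0.002, -0.001, -1.0]]
contact_force: [2.5, 12.9, 0.6]
width: 0.0294
gripper_force: 17.2
t 24.05 pinch [0.6021 0.1129 0.1149] yaw -100.12 tilt [0.0019 0.0009] w 0.0294 gf 17.2 F [ 2.5 12.9  0.6] j6 [  9. 110.]
```

```bash
python3 -m handwheel '[[0,-0.0007,0,0,0,0],[0,-0.0007,0,0,0,0],[0,-0.0007,0,0,0,0]]'
python3 -m handwheel '[[0,0,0,0,0,-0.39],[0,0,0,0,0,-0.39],[0,0,0,0,0,-0.39],[0,0,0,0,0,-0.39],[0,0,0,0,0,-0.39],[0,0,0,0,0,-0.39],[0,0,0,0,0,-0.39],[0,0,0,0,0,-0.39],[0,0,0,0,0,-0.39],[0,0,0,0,0,-0.39],[0,0,0,0,0,-0.39],[0,0,0,0,0,-0.39],[0,0,0,0,0,-0.39],[0,0,0,0,0,-0.39],[0,0,0,0,0,-0.39],[0,0,0,0,0,-0.39],[0,0,0,0,0,-0.39],[0,0,0,0,0,-0.39],[0,0,0,0,0,-0.39],[0,0,0,0,0,-0.39]]'
python3 - <<'E'
from h import *
st();save("wrist","w10");save("top","t10")
for c,b in(("scene",(170,265,355,420)),("top",(115,190,300,372))):print(c,redspot(r.camera(c),b))
E
```

```text
time: 24.3
tcp_pos: [0.6019, 0.1132, 0.2782]
orientation: [[0.985, -0.175, 0.001], [-0.175, -0.985, 0.0], [0.001, -0.0, -1.0]]
contact_force: [-0.7, 0.4, 6.1]
width: 0.0297
gripper_force: 30.0
time: 25.97
tcp_pos: [0.6023, 0.113, 0.2782]
orientation: [[-0.651, 0.759, 0.002], [0.759, 0.651, -0.0], [-0.002, 0.002, -1.0]]
contact_force: [1.0, -1.1, 4.2]
width: 0.0298
gripper_force: 30.0
t 25.97 pinch [0.6027 0.113  0.1149] yaw 40.65 tilt [ 0.0023 -0.0001] w 0.0298 gf 30.0 F [ 1.  -1.1  4.2] j6 [ 10. -31.]
scene (array([218.5, 387. ]), 10)
top (array([nan, nan]), 0)h.py:98: RuntimeWarning: Mean of empty slice.
  s=im[box[0]:box[1],box[2]:box[3]].astype(int);P=np.argwhere((s[:,:,0]>130)&(s[:,:,1]<90)&(s[:,:,2]<90));return P.mean(0)+[box[0],box[2]],len(P)
  ret = um.true_divide(
```

```bash
python3 -m handwheel '[[0,0,0,0,0,-0.17],[0,0,0,0,0,-0.17],[0,0,0,0,0,-0.17],[0,0,0,0,0,-0.17],[0,0,0,0,0,-0.17],[0,0,0,0,0,-0.17],[0,0,0,0,0,-0.17],[0,0,0,0,0,-0.17],[0,0,0,0,0,-0.17],[0,0,0,0,0,-0.17],[0,0,0,0,0,-0.17]]'
python3 -m handwheel '[[0,0,0,0,0,0],[0,0,0,0,0,0],[0,0,0,0,0,0],[0,0,0,0,0,0]]' 0.6
python3 -m handwheel '[[0,0,-0.03,0,0,0],[0,0,-0.07,0,0,0],[0,0,-0.07,0,0,0],[0,0,-0.07,0,0,0]]' 0.6 >/dev/null
python3 - <<'E'
from h import *
st();row(.580,.12,.28,-65);row(.647,.203,.2,-25)
E
```

```text
time: 27.08
tcp_pos: [0.6023, 0.1133, 0.2782]
orientation: [[-0.98, -0.197, 0.003], [-0.197, 0.98, 0.0], [-0.003, -0.0, -1.0]]
contact_force: [1.8, -1.2, 5.2]
width: 0.0295
gripper_force: 30.0
time: 27.42
tcp_pos: [0.6013, 0.1132, 0.2769]
orientation: [[-0.98, -0.198, -0.001], [-0.198, 0.98, -0.0], [0.001, 0.0, -1.0]]
contact_force: [-0.3, 0.2, 0.6]
width: 0.0513
gripper_force: 0.0
t 27.75 pinch [0.603  0.1135 0.1862] yaw 101.47 tilt [0.0045 0.0008] w 0.0527 gf 0.0 F [ 0.1  0.3 -0.3] j6 [ 10. -92.]
row [0.0201, 0.0109, -0.0939, -0.0001, 0.0007, -0.0376] rows 3
row [-0.0617, 0.0789, -0.0135, -0.0004, 0.0007, -0.1487] rows 8
```

```bash
python3 - <<'E'
from h import *
st();row(.6473,.2023,.186,101.4)
E
```

```text
t 27.75 pinch [0.603  0.1135 0.1862] yaw 101.47 tilt [0.0045 0.0008] w 0.0527 gf 0.0 F [ 0.1  0.3 -0.3] j6 [ 10. -92.]
row [-0.0618, 0.0782, 0.0005, -0.0, 0.0007, 0.0002] rows 3
```

```bash
python3 -m handwheel '[[-0.0618,0.0782,0.0005,0,0,0],[-0.0618,0.0782,0.0005,0,0,0],[-0.0618,0.0782,0.0005,0,0,0],[-0.0618,0.0782,0.0005,0,0,0],[-0.0618,0.0782,0.0005,0,0,0],[-0.0618,0.0782,0.0005,0,0,0]]' 0.6 >/dev/null
python3 - <<'E'
from h import *
st();row(.6473,.2023,.114,101.4)
for d in r.mark_of("screw_left_grip","wrist"): print(np.round(d["point"],1),round(d["confidence"],2),at("wrist",d["point"],.108).round(4))
E
```

```text
t 28.25 pinch [0.6453 0.2012 0.182 ] yaw 101.49 tilt [-0.0028 -0.0012] w 0.0531 gf 0.0 F [ 1.  -1.1 -0.3] j6 [ 16. -85.]
row [-0.0019, 0.0006, 0.068, -0.0001, -0.0005, 0.0002] rows 2
[216.8 517.6] 0.78 [0.593  0.3249 0.108 ]
```

```bash
python3 -m handwheel '[[-0.0012,0.0005,0.02,0,0,0],[-0.0012,0.0005,0.045,0,0,0],[-0.0012,0.0005,0.06,0,0,0],[-0.0012,0.0005,0.068,0,0,0],[-0.0012,0.0005,0.068,0,0,0],[-0.0012,0.0005,0.068,0,0,0]]' 0.6
python3 -m handwheel '[[0,0,0,0,0,0],[0,0,0,0,0,0],[0,0,0,0,0,0],[0,0,0,0,0,0]]' 0
python3 -c "from h import *;st()"
```

```text
time: 28.8
tcp_pos: [0.6476, 0.2022, 0.2789]
orientation: [[-0.98, -0.198, -0.0], [-0.198, 0.98, -0.0], [0.0, -0.0, -1.0]]
contact_force: [0.4, -1.1, -0.0]
width: 0.0528
gripper_force: 0.0
time: 29.13
tcp_pos: [0.6479, 0.2029, 0.2797]
orientation: [[-0.98, -0.199, 0.001], [-0.199, 0.98, 0.0], [-0.001, -0.0, -1.0]]
contact_force: [3.1, -11.4, 4.4]
width: 0.0296
gripper_force: 18.5
t 29.13 pinch [0.6482 0.2029 0.1164] yaw 101.5 tilt [0.0015 0.0001] w 0.0296 gf 18.5 F [  3.1 -11.4   4.4] j6 [ 16. -85.]
```

```bash
python3 -m handwheel '[[0,-0.0006,0,0,0,0],[0,-0.0006,0,0,0,0],[0,-0.0006,0,0,0,0]]'
python3 -m handwheel '[[0,0,0,0,0,0.36],[0,0,0,0,0,0.36],[0,0,0,0,0,0.36],[0,0,0,0,0,0.36],[0,0,0,0,0,0.36],[0,0,0,0,0,0.36],[0,0,0,0,0,0.36],[0,0,0,0,0,0.36],[0,0,0,0,0,0.36],[0,0,0,0,0,0.36],[0,0,0,0,0,0.36],[0,0,0,0,0,0.36],[0,0,0,0,0,0.36],[0,0,0,0,0,0.36],[0,0,0,0,0,0.36],[0,0,0,0,0,0.36],[0,0,0,0,0,0.36],[0,0,0,0,0,0.36],[0,0,0,0,0,0.36],[0,0,0,0,0,0.36]]'
python3 -m handwheel '[[0,0,0,0,0,0],[0,0,0,0,0,0],[0,0,0,0,0,0],[0,0,0,0,0,0]]' 0.6 >/dev/null
python3 -m handwheel '[[0,0,-0.03,0,0,0],[0,0,-0.07,0,0,0],[0,0,-0.15,0,0,0],[0,0,-0.15,0,0,0],[0,0,-0.15,0,0,0],[0,0,-0.15,0,0,0],[0,0,-0.15,0,0,0]]' 0.6 >/dev/null
python3 - <<'E'
from h import *
st();row(.58,.10,.27,-65)
E
```

```text
time: 29.38
tcp_pos: [0.648, 0.2027, 0.2797]
orientation: [[-0.98, -0.199, 0.001], [-0.199, 0.98, 0.001], [-0.001, 0.0, -1.0]]
contact_force: [-1.6, 1.0, 6.5]
width: 0.0293
gripper_force: 30.0
time: 31.05
tcp_pos: [0.6473, 0.202, 0.2796]
orientation: [[0.472, 0.882, -0.002], [0.882, -0.472, -0.001], [-0.002, -0.001, -1.0]]
contact_force: [-5.2, -2.0, 9.7]
width: 0.0294
gripper_force: 30.0
t 31.97 pinch [0.6473 0.2022 0.2648] yaw -28.11 tilt [-0.0008 -0.0003] w 0.0525 gf 0.0 F [-0.7  0.9 -1.2] j6 [16. 44.]
row [-0.1219, -0.0113, -0.0051, -0.0001, 0.0001, 0.1025] rows 6
```

```bash
python3 -m handwheel '[[-0.118,-0.003,-0.005,0,0,0.1025],[-0.118,-0.003,-0.005,0,0,0.1025],[-0.118,-0.003,-0.005,0,0,0.1025],[-0.118,-0.003,-0.005,0,0,0.1025],[-0.118,-0.003,0.03,0,0,0.1025],[-0.118,-0.003,0.03,0,0,0.1025],[-0.118,-0.003,0.03,0,0,0.1025],[-0.118,-0.003,0.03,0,0,0.1025],[-0.118,-0.003,0.03,0,0,0.1025]]' 0.6 >/dev/null
python3 - <<'E'
from h import *
st();im=save("wrist","w11")
p=proj("wrist",(.7228,.034,.079)).astype(int);print(p);ax=np.array([.6023,.1131])
a,b=max(p[0]-75,0),max(p[1]-100,0)
s=im[a:a+150,b:b+200].astype(int);print(redspot(im,(a,a+150,b,b+200)))
cv2.imwrite("pics/w11c.png",cv2.resize(im[a:a+150,b:b+200],None,fx=4,fy=4,interpolation=cv2.INTER_CUBIC)[:,:,::-1]);print(a,b)
for d in r.mark_of("mark","wrist"): print(d)
E
```

```text
t 32.72 pinch [0.5899 0.1001 0.2359] yaw -64.83 tilt [0.0001 0.    ] w 0.0527 gf 0.0 F [0.4 0.4 0.2] j6 [ 8. 73.]
[115 456]
(array([115.76271186, 456.60169492]), 118)
40 356
{'point': [113.6, 456.2], 'confidence': 0.49}
```

View pics/w11c.png

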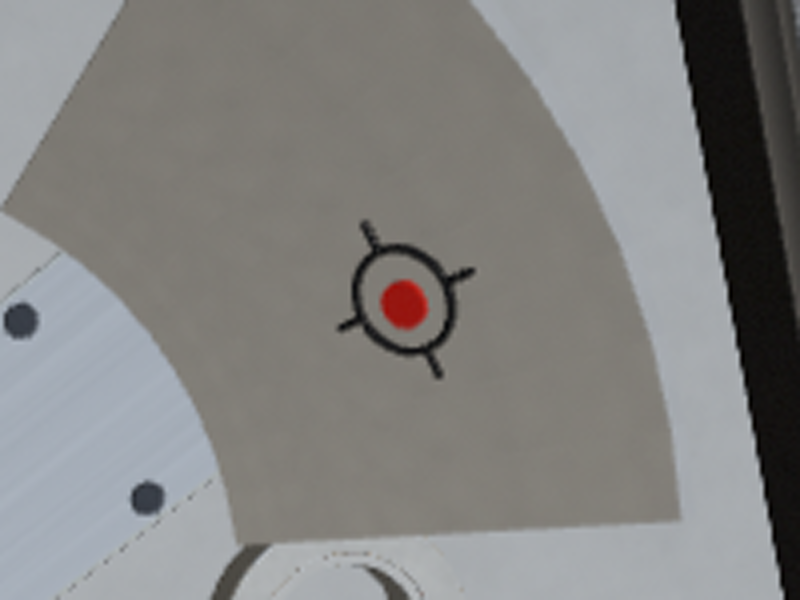

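```bash
python3 - <<'E'
from h import *
row(.4745,.1913,.19,37)
E
```

```text
row [-0.0658, -0.1316, 0.0462, -0.0001, -0.0002, 0.217] rows 11
```

```bash
python3 -m handwheel '[[-0.0658,-0.1316,0,0,0,-0.283],[-0.0658,-0.1316,0,0,0,-0.283],[-0.0658,-0.1316,0,0,0,-0.283],[-0.0658,-0.1316,0,0,0,-0.283],[-0.0658,-0.1316,0,0,0,-0.283],[-0.0658,-0.1316,0,0,0,-0.283],[-0.0658,-0.1316,0.0462,0,0,-0.283],[-0.0658,-0.1316,0.0462,0,0,-0.283],[-0.0658,-0.1316,0.0462,0,0,-0.283],[-0.0658,-0.1316,0.0462,0,0,-0.283],[-0.0658,-0.1316,0.0462,0,0,-0.283],[-0.0658,-0.1316,0.0462,0,0,-0.283],[-0.0658,-0.1316,0.0462,0,0,-0.283],[-0.0658,-0.1316,0.0462,0,0,-0.283],[-0.0658,-0.1316,0.0462,0,0,-0.283],[-0.0658,-0.1316,0.0462,0,0,-0.283],[-0.0658,-0.1316,0.0462,0,0,-0.283]]' 0.6 >/dev/null
python3 - <<'E'
from h import *
st();im=save("wrist","w12");fit(z0=.006);t=save("top","t12")
p=proj("wrist",(.42,.26,.03)).astype(int);c=im[max(p[0]-75,0):p[0]+75,p[1]-100:p[1]+100]
a=cv2.resize(c,(400,300));b=cv2.resize(t[90:390,100:500],(400,300));cv2.imwrite("pics/fin.png",np.hstack([a,b])[:,:,::-1])
E
```

```text
t 34.23 pinch [0.4746 0.1914 0.1899] yaw 36.84 tilt [0.001  0.0004] w 0.0525 gf 0.0 F [0.3 0.2 0. ] j6 [ 21. -16.]
seg  conf 0.67 pos 0.4345 0.2912 xyaw 127.7 cost 596/4097
seg  conf 0.62 pos 0.4421 0.2353 xyaw 126.3 cost 466/3627
seg  conf 0.57 pos 0.3903 0.2564 xyaw 128.7 cost 650/4002
```

View pics/fin.png

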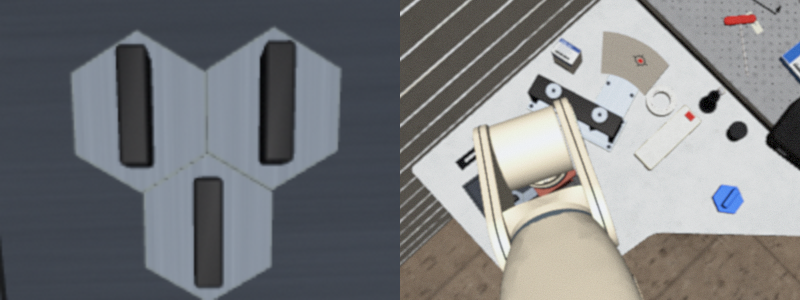

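The three segments are still packed, the spot is inside the ring, the bystanders have not moved, and no other steel segments are on the desk. I'm handing the job in.

```bash
python3 -c "
from rig import r
print(r.finish_job())"
```

```text
the job is handed in; nothing more can be done
None
```

The job is handed in: the desk held three steel segments, all now packed flat in the tray with each touching the other two, and the whole laser spot lies inside the ring; the bystanders and the blue look-alike were left alone.

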